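# Lock painting posts into the holding bar and tap the pegs home

### The job

Get the holding bar ready for painting: drop the T foot of every painting post that is there into a slot of the bar, one post to a slot, and twist the post a quarter turn so that its foot lies crosswise under the slot's lips, upright on the chamber floor. When all posts are locked, take the mallet and use its head to tap both sprung locking pegs fully home (never push a peg with the gripper), then stand the mallet's head back on its rubber mat. Leave all the other things on the bench where they are.

Things in the scene. Friction and masses are not known exactly. Their poses are not given: they have to be found in the camera images.
- post_a: painting post, 88 mm tall, standing upright: underneath a steel T foot, a bar 60 x 24 mm and 10 mm high; on it a round neck 24 mm in diameter (from 10 to 26 mm up); then a square wooden grip 30 x 30 mm from 26 to 66 mm up, its sides parallel to the foot's; on top a grey model part (a pair of legs) 20 mm wide and 22 mm tall. About 0.16 kg. Origin: centre of the foot's underside; x along the 60 mm foot, z up the post. There are three or four posts; an absent one reads None.
- post_b: painting post, 88 mm tall, standing upright: underneath a steel T foot, a bar 60 x 24 mm and 10 mm high; on it a round neck 24 mm in diameter (from 10 to 26 mm up); then a square wooden grip 30 x 30 mm from 26 to 66 mm up, its sides parallel to the foot's; on top a grey model part (a round bust) 20 mm wide and 22 mm tall. About 0.16 kg. Origin: centre of the foot's underside; x along the 60 mm foot, z up the post. There are three or four posts; an absent one reads None.
- post_c: painting post, 88 mm tall, standing upright: underneath a steel T foot, a bar 60 x 24 mm and 10 mm high; on it a round neck 24 mm in diameter (from 10 to 26 mm up); then a square wooden grip 30 x 30 mm from 26 to 66 mm up, its sides parallel to the foot's; on top a grey model part (a crouching animal) 20 mm wide and 22 mm tall. About 0.16 kg. Origin: centre of the foot's underside; x along the 60 mm foot, z up the post. There are three or four posts; an absent one reads None.
- post_d: painting post, 88 mm tall, standing upright: underneath a steel T foot, a bar 60 x 24 mm and 10 mm high; on it a round neck 24 mm in diameter (from 10 to 26 mm up); then a square wooden grip 30 x 30 mm from 26 to 66 mm up, its sides parallel to the foot's; on top a grey model part (a small cross) 20 mm wide and 22 mm tall. About 0.16 kg. Origin: centre of the foot's underside; x along the 60 mm foot, z up the post. There are three or four posts; an absent one reads None.
- bar: aluminium holding bar with a dark steel base, 110 mm (x) by 540 mm (y), top face 30 mm above the bench, fixed. Origin: centre of its underside; y along the bar. Four slots across it, 100 mm apart on its middle line, and a locking peg in a dark housing (44 x 44 mm, 20 mm high above the top face) at either end, 240 mm from the middle.
- slot0 (a point): centre of the right-hand (smallest y) slot's mouth, on the bar's top face; x along the slot, z up. The slot is 66 x 30 mm; its lips are 8 mm thick and under them is a chamber 14 mm high and 74 x 72 mm wide in which a 60 mm foot can turn; the chamber floor, on which the foot rests, is 22 mm below this point.
- slot1 (a point): centre of the second from the right slot's mouth, on the bar's top face; x along the slot, z up. The slot is 66 x 30 mm; its lips are 8 mm thick and under them is a chamber 14 mm high and 74 x 72 mm wide in which a 60 mm foot can turn; the chamber floor, on which the foot rests, is 22 mm below this point.
- slot2 (a point): centre of the third from the right slot's mouth, on the bar's top face; x along the slot, z up. The slot is 66 x 30 mm; its lips are 8 mm thick and under them is a chamber 14 mm high and 74 x 72 mm wide in which a 60 mm foot can turn; the chamber floor, on which the foot rests, is 22 mm below this point.
- slot3 (a point): centre of the left-hand (largest y) slot's mouth, on the bar's top face; x along the slot, z up. The slot is 66 x 30 mm; its lips are 8 mm thick and under them is a chamber 14 mm high and 74 x 72 mm wide in which a 60 mm foot can turn; the chamber floor, on which the foot rests, is 22 mm below this point.
- peg_r (a joint): how far the sprung locking peg at the right (smaller y) end of the bar has been driven down, in m: 0 fully up, 0.018 fully home (cap resting on its housing). It starts at 0 to 0.003. It needs about 6 to 9 N to move and stays where it is driven.
- peg_l (a joint): how far the sprung locking peg at the left (larger y) end of the bar has been driven down, in m: 0 fully up, 0.018 fully home (cap resting on its housing). It starts at 0 to 0.003. It needs about 6 to 9 N to move and stays where it is driven.
- peg_r_top (a point): centre of the top of the right peg's round steel cap (30 mm diameter, 8 mm thick); 76 mm above the bench when up, 58 mm when home
- peg_l_top (a point): centre of the top of the left peg's cap, which is like the right one
- mallet: mallet standing on one face of its black head: head 50 x 50 mm and 60 mm tall with flat faces below and above; straight wooden handle 24 mm wide and 20 mm high, from 25 mm to 136 mm behind the head's centre, its middle line 30 mm above the head's underside. About 0.25 kg, nearly all in the head, so that it stands by itself. Origin: centre of the head's underside; the handle points to -x; z up.
- mat: grey rubber mat 100 x 100 mm, 4 mm thick, fixed, on which the mallet lives. Origin: centre of its underside.
- dropper_a: dropper bottle of paint, 28 mm in diameter, 68 mm tall, among the posts; leave alone. Origin: centre of its underside.
- dropper_b: another dropper bottle, the same size; leave alone. Origin: centre of its underside.
- wrench: small steel wrench 110 mm long, lying flat; leave alone. Origin: centre of its underside.
- clamp: aluminium spring clamp about 105 mm long and 14 mm high, lying flat; leave alone. Origin: centre of its underside.
Not all that is in view belongs to the job. What is meant by the mat is not red, and is the smaller of those in its own colour.

How it is judged:
By the outcome, as a careful person would: the job done as asked, in the order asked, and still so for the second after the job is handed in, with the robot touching nothing.
Of post_a, post_b, post_c, post_d only 3 to 4 are there at a start; the rules pass over those that are not, and their reading is None.
At some moment in a run one of post_a, post_b, post_c, post_d, mallet may be knocked a few centimetres aside while the robot is not near it.
It also fails if it takes over 210 s, if anything falls off the work surface, if the arm or the gripper's body presses on something with over 40 N, if the wrist force passes 120 N, or if a joint passes its speed limit or range.

### The arm

A 7-joint arm with a two-finger parallel gripper is mounted at the origin on the work surface. World frame = base frame: x ahead of the robot, y to its left, z up, the work surface at z = 0. Lengths are in m, angles in rad, forces in N, time in s.
With the tool pointing down it reaches from about 0.4 to 0.85 m from the base axis. Payload 10.4 kg.
Tool frame: the origin (TCP) lies midway between the tips of the shut fingers; the grasp point (between the pads) lies 19 mm behind it; z points along the fingers, y is the line along which they close (so a half turn about z gives the same grasp; the last joint's range is limited). The gripper opens to 85 mm and grips with 20 to 120 N. Pads are 22 mm wide; open, the fingers measure 114 mm over their backs; the gripper's body (76 mm by 85 mm) begins 54 mm behind the grasp point. The pads swing forward as they close: fully open they stand 13 mm farther back than shut.
Start: joints at [-1.328, 0.332, -0.065, 1.46, 0.022, 1.35, -0.088], TCP at [0.164, 0.603, 0.231] pointing down, gripper open.
Joint ranges: [-2.6, 2.6], [-0.5, 2.12], [-1.47, 1.34], [0.16, 2.42], [-1.27, 4.41], [0.06, 2.06], [-2.6, 2.6]. Speed limits (rad/s): [2.22, 2.22, 2.79, 2.79, 3.14, 3.14, 3.14].

### API

Orientations are given as a unit quaternion [x, y, z, w].
In Python, from station import manip gives the robot as it stands.
- The arm moves only by the tool step_arm, never from a script. Its argument "rows" is text: rows parted by semicolons, each of 7 numbers parted by spaces: the closure, from -1 (fully open) to 1 (shut), then the shift along the world's x, y, z in mm, then the turn, a rotation vector about the world's x, y, z in rad. In form: grip x y z rx ry rz; .... A call has 1 to 8 rows; each row is the pose to reach, as a shift and turn from the pose commanded when the call began; what a row does not reach only later rows make up. A row lasts 1/8 s, in which the tool goes at most 62.5 mm and 10.7 degrees, less where a joint would pass 70% of its speed; a pose out of reach is approached as far as the arm can. A call with a gripper value outside its range is refused whole. The fingers move at their own pace and stop on an object; "squeeze" is the grip in N (left out, the last holds). Time passes only in rows, so rows that repeat a pose let the fingers close. It gives the time, the measured TCP pose, the force, the opening and the grip force at its end, in the units of the state.
- manip.sense(): the state, without advancing time (a new reading comes with each control period).
- manip.camera(name): name is "scene" or "side" or "wrist"; returns a dict with "color" (400x640x3 uint8, red, green, blue), "range_z" (400x640 float32, m along the optical axis (not along the pixel's ray), 0 where there is no reading), "vertical_fov" (degrees; the focal length in pixels is half the picture's height over the tangent of half this angle, whatever the lens; pixels are square), "cx", "cy" (the principal point, pixels), "distortion" ([k1, k2, p1, p2, k3] as OpenCV has them; the pictures are not rectified), "R" (3x3) and "t" (3): a world point X has camera coordinates R X + t. Camera axes: x right, y down, z forward; pixel columns grow to the right and rows downward; lengths in m; the calibration is good to about 2 mm. A picture is of the moment at which its call begins.
- manip.sign_off(): hands the job in; it is judged then, once.
The state is a dict: "time": time; "q": joint angles; "joint_velocities": joint speeds; "tau": joint torques, N m; "eef_pos": TCP position; "orientation": TCP orientation; "contact_force": force on the tool from outside, world axes, zero at the start; "moment": the same for the moment, N m; "finger_gap": finger opening in m; "grasp_force": force on a finger pad.
Only numpy, scipy, OpenCV 4.12 (cv2) and the standard library are available. Lean on these libraries where they do the work, as an engineer would, in place of code of your own. Each camera call takes 0.05 s, during which the arm holds its last target. There are 200 camera calls.

## Working session

There is one attempt and no reset: what is moved stays moved. The work goes in short steps, Python scripts to look and compute and a tool call to move; the robot and the scene stay as the last step left them, time stands still between calls to the robot, and variables do not carry over. Pictures are saved under pics/ and viewed, at most 14 in all, crops included, and the job is handed in when it is done.

Besides the shell and the picture viewer there is one more tool, called after "Emit:" as name(argument=value, ...) on one line, values as JSON. step_arm: Moves the arm, as the interface text tells. Its arguments: {"type":"object","properties":{"rows":{"type":"string"},"squeeze":{"type":"number"}},"required":["rows"]}

```bash
mkdir -p pics; ls
cat > h.py <<'E'
import numpy as np, cv2
from station import manip
def cam(n):
    c=manip.camera(n); f=200/np.tan(np.radians(c['vertical_fov'])/2)
    c['K']=np.array([[f,0,c['cx']],[0,f,c['cy']],[0,0,1]]); c['D']=np.array(c['distortion'],float)
    c['R']=np.array(c['R']);c['t']=np.array(c['t']).ravel(); return c
def save(c,n): cv2.imwrite('pics/'+n+'.png',cv2.cvtColor(c['color'],cv2.COLOR_RGB2BGR))
def ray(c,uv):
    p=cv2.undistortPoints(np.array(uv,float).reshape(-1,1,2),c['K'],c['D']).reshape(-1,2)
    d=np.c_[p,np.ones(len(p))]@c['R']; return -c['R'].T@c['t'],d
def plane(c,uv,z):
    o,d=ray(c,uv); return o+d*((z-o[2])/d[:,2])[:,None]
def cloud(c):
    v,u=np.mgrid[0:400,0:640]; o,d=ray(c,np.c_[u.ravel(),v.ravel()])
    P=(o+d*c['range_z'].reshape(-1,1)).reshape(400,640,3); P[c['range_z']==0]=np.nan; return P
def proj(c,X):
    return cv2.projectPoints(np.array(X,float).reshape(-1,1,3),cv2.Rodrigues(c['R'])[0],c['t'],c['K'],c['D'])[0].reshape(-1,2)
E
python3 - <<'E'
from h import *
for n in ['scene','side','wrist']:
    c=cam(n); save(c,n+'0'); print(n,(-c['R'].T@c['t']).round(3),c['R'][2].round(2),c['D'])
s=manip.sense(); print(s)
E
```

```text
pics
scene [ 1.575 -0.216  0.788] [-0.83  0.15 -0.53] [-0.04474422  0.          0.          0.          0.        ]
side [-0.387  1.277  0.93 ] [ 0.47 -0.73 -0.49] [-0.11874937  0.          0.          0.          0.        ]
wrist [0.094 0.622 0.373] [ 0.28 -0.08 -0.96] [-0.03557397  0.          0.          0.          0.        ]
{'time': 0.15, 'q': array([-1.32761591,  0.33270817, -0.06467101,  1.46071617,  0.0216273 ,
        1.34989116, -0.08848984]), 'joint_velocities': array([ 0.00116898, -0.00135139, -0.00020229, -0.00346038, -0.00066019,
        0.00036191,  0.00038375]), 'tau': array([ 1.21143319e-03, -6.25822663e+01,  4.93237807e-02, -3.91853070e+01,
        1.62941526e-02,  7.35720852e-03, -3.11232520e-05]), 'eef_pos': array([0.16411866, 0.60279188, 0.2307256 ]), 'orientation': array([ 1.32496926e-01,  9.91183283e-01, -5.12787070e-04, -2.87185568e-05]), 'contact_force': array([-0.58280944, -0.35934013,  0.0821344 ]), 'moment': array([ 0.03400866,  0.06060154, -0.05763951]), 'grasp_force': 0.0, 'finger_gap': 0.0852423470757355}
```

View pics/scene0.png

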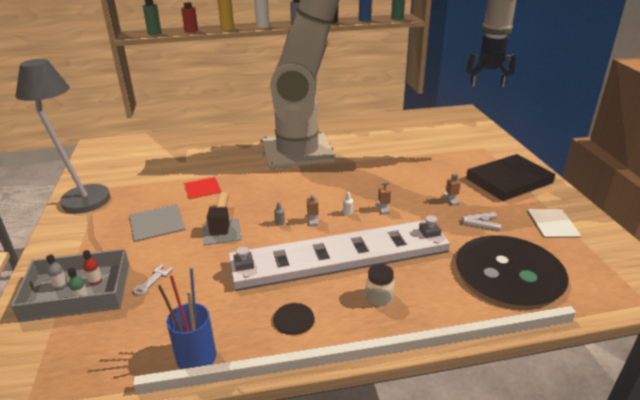

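View pics/side0.png

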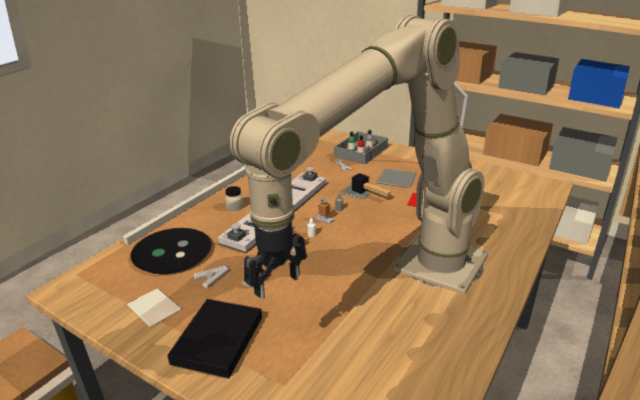

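The scene view shows three posts (brown grips) at px (313,210), (384,197) and (453,190). Things that could be mistaken for them are the droppers at (280,215) and (348,205) and the jar at (380,285). The mallet's black head is at (219,220), standing on the small grey mat at (221,233). The larger grey mat (157,222) and the red mat (203,187) are not the ones meant. The bar runs from (243,260) to (430,228), with a peg at each end and four slots between.

```bash
cat > m.py <<'E'
from h import *
c=cam('scene'); P=cloud(c)
im=cv2.resize(c['color'][165:290,180:500],None,fx=2.5,fy=2.5,interpolation=cv2.INTER_CUBIC)
cv2.imwrite('pics/crop1.png',im[:,:,::-1])
for n,p in dict(post1=(313,210),post2=(384,197),post3=(453,190),dropa=(280,215),dropb=(348,205),mallet=(219,222),mat=(225,238),pegr=(243,255),pegl=(430,224),s0=(282,258),s1=(321,251),s2=(360,245),s3=(398,238),clamp=(482,221),bigmat=(157,222)).items():
    u,v=p; print(n,np.nanmedian(P[v-2:v+3,u-2:u+3].reshape(-1,3),0).round(3))
E
python3 m.py
```

```text
post1 [ 0.461 -0.026  0.042]
post2 [0.445 0.18  0.046]
post3 [0.445 0.388 0.043]
dropa [ 0.453 -0.116  0.033]
dropb [0.443 0.077 0.033]
mallet [ 0.468 -0.279  0.043]
mat [ 0.488 -0.269  0.005]
pegr [ 0.65  -0.226  0.068]
pegl [0.613 0.248 0.058]
s0 [ 0.608 -0.132  0.007]
s1 [ 0.6   -0.032  0.008]
s2 [0.595 0.071 0.007]
s3 [0.588 0.176 0.008]
clamp [0.57  0.422 0.014]
bigmat [ 0.376 -0.453  0.006]
```

View pics/crop1.png

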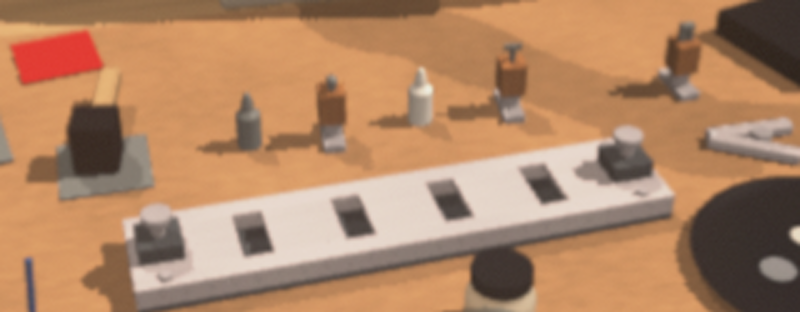

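The crop confirms three posts (brown square grips), with the post_d cross at px (510,75). The droppers between them are round, one grey at (250,125) and one white at (420,100). The mallet stands on the smaller grey mat. I'll go over the left-hand post for a close look.

Emit:
step_arm(rows="-1 45 -35 15 0 0 0; -1 90 -70 30 0 0 0; -1 135 -105 45 0 0 0; -1 180 -140 55 0 0 0; -1 225 -175 65 0 0 0; -1 265 -210 70 0 0 0; -1 265 -210 70 0 0 0; -1 265 -210 70 0 0 0")

```text
time: 1.2
eef_pos: [0.4286, 0.3935, 0.3011]
orientation: [0.132, 0.991, 0.0, -0.0]
contact_force: [-0.3, 0.1, -0.1]
finger_gap: 0.0857
grasp_force: 0.0
```

Run:
```python
from h import *
c=cam('wrist'); save(c,'w1'); s=manip.sense(); print(s['eef_pos'],s['q'].round(2),c['K'][0,0]); np.save('w1.npy',cloud(c))
```

```text
[0.42803476 0.394083   0.30101135] [-0.93  0.21  0.13  1.48 -0.03  1.46  0.51] 278.5240131377643
```

View pics/w1.png

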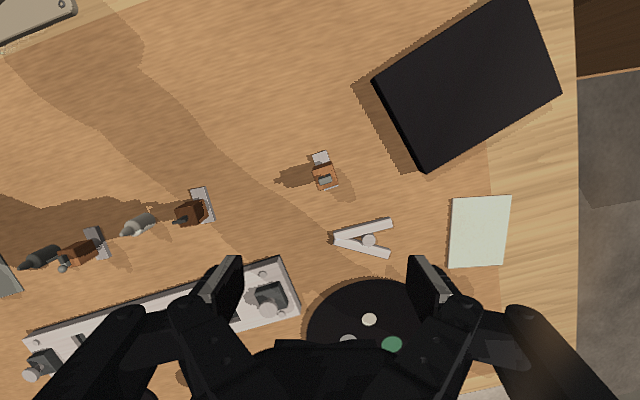

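The wrist view shows the left post at (323,170), post 2 at (190,210) and post 1 at (90,248), with droppers at (140,222) and (40,258). The clamp is at (365,238) and the bar at lower left.

```bash
cat >> h.py <<'E'
def rect(Q):
    (x,y),(a,b),t=cv2.minAreaRect((Q*1000).astype(np.float32))
    if a<b: a,b,t=b,a,t+90
    return np.round([x,y,a,b,(t+90)%180-90],1)
def post(P,x,y):
    Q=P.reshape(-1,3); Q=Q[np.isfinite(Q).all(1)]; d=np.hypot(Q[:,0]-x,Q[:,1]-y)
    for lo,hi,r in((.060,.069,.03),(.006,.013,.045)):
        m=(d<r)&(Q[:,2]>lo)&(Q[:,2]<hi); print(m.sum(), rect(Q[m,:2]) if m.sum()>4 else '', np.median(Q[m,2]).round(4))
E
python3 - <<'E'
from h import *
P=np.load('w1.npy')
for n,p in dict(p3=(.43,.388),p2=(.43,.18),p1=(.445,-.026)).items(): print(n); post(P,*p)
E
```

```text
p3
363 [428.3 393.4  30.1  30.    3.4] 0.0655
203 [428.1 393.4  59.7  23.7   3.6] 0.0096
p2
366 [431.  184.7  30.7  29.5  -3. ] 0.0653
310 [430.9 184.5  60.3  25.2  -4.7] 0.0094
p1
265 [445.5 -23.9  30.6  30.5  -2.9] 0.0648
339 [445.8 -24.7  61.3  25.3  -3.4] 0.0091
```

Emit:
step_arm(rows="-1 -1 0.5 -55 0 0 0.17; -1 -1 0.5 -110 0 0 0.326; -1 -1 0.5 -165 0 0 0.326; -1 -1 0.5 -210 0 0 0.326; -1 -1 0.5 -245 0 0 0.326; -1 -1 0.5 -268 0 0 0.326; -1 -1 0.5 -268 0 0 0.326; -1 -1 0.5 -268 0 0 0.326")

```text
time: 2.25
eef_pos: [0.428, 0.3947, 0.0344]
orientation: [-0.031, 1.0, 0.001, 0.0]
contact_force: [-0.5, 0.3, 0.0]
finger_gap: 0.0852
grasp_force: 0.0
```

Emit:
step_arm(rows="1 0 0 0 0 0 0; 1 0 0 0 0 0 0; 1 0 0 0 0 0 0; 1 0 0 0 0 0 0; 1 0 0 0 0 0 0; 1 0 0 0 0 0 0", squeeze=50)

```text
time: 3.0
eef_pos: [0.4284, 0.3939, 0.0338]
orientation: [-0.03, 1.0, 0.0, 0.0]
contact_force: [-1.1, -0.1, 5.8]
finger_gap: 0.0295
grasp_force: 50.4
```

Emit:
step_arm(rows="1 0 0 50 0 0 0; 1 0 0 110 0 0 0; 1 20 -20 170 0 0 0; 1 60 -60 215 0 0 0; 1 100 -105 230 0 0 0; 1 140 -150 230 0 0 0; 1 180 -180 230 0 0 0; 1 180 -180 230 0 0 0")

```text
time: 4.0
eef_pos: [0.6109, 0.2077, 0.2621]
orientation: [-0.026, 1.0, -0.002, -0.0]
contact_force: [-0.4, 1.6, -1.6]
finger_gap: 0.0293
grasp_force: 50.3
```

Run:
```python
from h import *
c=cam('wrist'); save(c,'w2'); s=manip.sense(); print(s['eef_pos'],s['q'].round(2),s['finger_gap']); np.save('w2.npy',cloud(c))
c=cam('scene');np.save('s2.npy',cloud(c))
```

```text
[0.60912851 0.21093158 0.26208452] [-0.59  0.37  0.25  1.37 -0.09  1.42  1.28] 0.028978881937605096
```

View pics/w2.png

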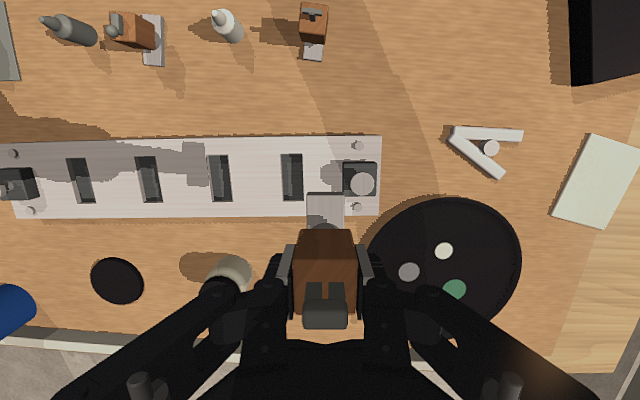

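The picture shows all four slots clear, at px (80,180), (148,179), (220,178) and (291,177), with pegs at (17,185) and (362,184). The post is held upright at (325,260).

```bash
cat >> h.py <<'E'
def slots(c,P,cen):
    v,u=np.mgrid[0:400,0:640]
    low=((P[:,:,2]<.026)).astype(np.uint8); n,L=cv2.connectedComponents(low)[:2]
    for x,y in cen:
        k=L[y,x]; m=L==k; H=plane(c,np.c_[u[m],v[m]],.03); print((x,y),m.sum(),rect(H[:,:2]))
E
python3 - <<'E'
from h import *
c=cam('wrist'); P=cloud(c)
slots(c,P,[(80,180),(148,179),(220,178),(291,177)])
Q=P.reshape(-1,3)
for a in((.61,.26,),(.64,-.22)):
    d=np.hypot(Q[:,0]-a[0],Q[:,1]-a[1]); m=(d<.05)&(Q[:,2]>.065)&(Q[:,2]<.082); print(m.sum(),rect(Q[m,:2]),np.median(Q[m,2]))
m=(Q[:,2]>.028)&(Q[:,2]<.032)&(Q[:,0]>.5); print(rect(Q[m,:2]))
# held post: foot
s=manip.sense();e=s['eef_pos'];print(e,s['orientation'].round(3))
d=np.hypot(Q[:,0]-e[0],Q[:,1]-e[1]); m=(d<.06)&(Q[:,2]>.215)&(Q[:,2]<.25);print(m.sum(),Q[m].mean(0))
m2=m&(Q[:,2]<.245); print(rect(Q[m2,:2]), Q[m,2].min(),Q[m,2].max())
E
```

```text
(80, 180) 797 [ 632.4 -135.7   63.2   29.     3.1]
(148, 179) 890 [625.1 -36.3  63.5  29.1   2.9]
(220, 178) 972 [618.8  63.   64.5  29.    4. ]
(291, 177) 1008 [612.5 161.7  65.3  29.5   3.7]
464 [606.7 251.2  28.6  28.2   5.5] 0.0740955854741357
12 [ 641.4 -213.    10.9    1.5  -18.2] 0.06712984819109188
[746.8  37.5 775.3 391.4 -89.9]
[0.60748418 0.21429663 0.26251757] [-0.03   1.     0.    -0.001]
1397 [0.58802234 0.21121158 0.23817088]
[589.1 211.3  24.   22.8 -87. ] 0.2296440575413014 0.24944854310673653
```

Emit:
step_arm(rows="1 5 -52 -40 0 0 0.005; 1 5 -52 -95 0 0 0.005; 1 5 -52 -140 0 0 0.005; 1 5 -52 -175 0 0 0.005; 1 5 -52 -190 0 0 0.005; 1 5 -52 -190 0 0 0.005; 1 5 -52 -190 0 0 0.005; 1 5 -52 -190 0 0 0.005")

```text
time: 5.15
eef_pos: [0.614, 0.1619, 0.0749]
orientation: [-0.033, 0.999, 0.0, 0.001]
contact_force: [0.5, 0.0, -1.7]
finger_gap: 0.0296
grasp_force: 50.2
```

```bash
cat > chk.py <<'E'
from h import *
import sys
c=cam('wrist'); save(c,sys.argv[1]); P=cloud(c); np.save('w.npy',P); s=manip.sense(); print(s['eef_pos'].round(4),s['orientation'].round(4),s['contact_force'].round(1),s['q'].round(2))
E
python3 chk.py w3
```

```text
[0.6138 0.1618 0.0746] [-3.260e-02  9.995e-01  4.000e-04  9.000e-04] [ 0.1 -0.3 -2. ] [-0.52  0.48  0.24  1.62 -0.13  1.06  1.4 ]
```

View pics/w3.png

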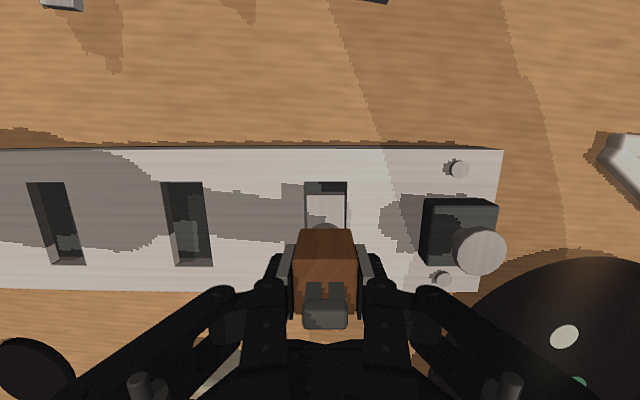

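The foot (325,208) is centred sideways in slot 3's mouth (303–347). I'll check the x alignment with numbers.

```bash
cat > edge.py <<'E'
from h import *
c=cam('wrist'); im=c['color']; P=cloud(c)
print(plane(c,[(304,182),(347,182),(304,195),(347,195),(162,183),(203,183),(174,265),(212,265)],.03)[:,:2].round(4))
# foot far edge profile
print([ (v,P[v,325].round(3).tolist()) for v in range(178,226,3)])
E
python3 edge.py
```

```text
[[0.5813 0.145 ]
 [0.5794 0.1743]
 [0.5905 0.1454]
 [0.5885 0.1751]
 [0.5882 0.0468]
 [0.5864 0.0756]
 [0.6516 0.0492]
 [0.6495 0.0783]]
[(178, [0.577, 0.159, 0.031]), (181, [0.58, 0.159, 0.03]), (184, [0.587, 0.16, 0.008]), (187, [0.589, 0.16, 0.008]), (190, [0.591, 0.16, 0.008]), (193, [0.584, 0.159, 0.046]), (196, [0.585, 0.16, 0.051]), (199, [0.587, 0.16, 0.05]), (202, [0.589, 0.16, 0.05]), (205, [0.591, 0.16, 0.049]), (208, [0.593, 0.16, 0.05]), (211, [0.595, 0.16, 0.05]), (214, [0.596, 0.16, 0.051]), (217, [0.599, 0.16, 0.05]), (220, [0.601, 0.161, 0.05]), (223, [0.602, 0.161, 0.052])]
```

Emit:
step_arm(rows="1 -0.5 0 -10 0 0 0; 1 -0.5 0 -20 0 0 0; 1 -0.5 0 -28 0 0 0; 1 -0.5 0 -30.5 0 0 0; 1 -0.5 0 -30.5 0 0 0; 1 -0.5 0 -30.5 0 0 0")

```text
time: 6.0
eef_pos: [0.613, 0.1616, 0.0431]
orientation: [-0.033, 0.999, 0.0, 0.0]
contact_force: [0.6, 0.0, -2.0]
finger_gap: 0.0293
grasp_force: 50.3
```

Emit:
step_arm(rows="1 0 0 0 0 0 -0.18; 1 0 0 0 0 0 -0.36; 1 0 0 0 0 0 -0.54; 1 0 0 0 0 0 -0.72; 1 0 0 0 0 0 -0.9; 1 0 0 0 0 0 -1.08; 1 0 0 0 0 0 -1.26; 1 0 0 0 0 0 -1.44")

```text
time: 7.0
eef_pos: [0.6129, 0.1618, 0.0431]
orientation: [0.637, 0.771, 0.0, 0.0]
contact_force: [0.7, 0.4, -2.2]
finger_gap: 0.0291
grasp_force: 50.4
```

Emit:
step_arm(rows="1 0 0 0 0 0 -0.131; 1 0 0 0 0 0 -0.131; 1 0 0 0 0 0 -0.131; 1 0 0 -1 0 0 -0.131; 1 0 0 -1.5 0 0 -0.131")

```text
time: 7.62
eef_pos: [0.6128, 0.1616, 0.0419]
orientation: [0.683, 0.73, 0.0, -0.0]
contact_force: [-3.2, -0.2, 7.5]
finger_gap: 0.0294
grasp_force: 51.7
```

Emit:
step_arm(rows="-1 0 0 0 0 0 0; -1 0 0 0 0 0 0; -1 0 0 0 0 0 0; -1 0 0 40 0 0 0; -1 0 0 95 0 0 0; -1 -30 5 140 0 0 0; -1 -80 15 160 0 0 -0.07; -1 -140 30 160 0 0 -0.145")

```text
time: 8.62
eef_pos: [0.4726, 0.1916, 0.2028]
orientation: [0.736, 0.677, 0.002, 0.0]
contact_force: [-0.6, 1.9, 0.3]
finger_gap: 0.0849
grasp_force: 0.0
```

Emit:
step_arm(rows="-1 -45 0 0 0 0 0; -1 -45 0 0 0 0 0; -1 -45 0 0 0 0 0")

```text
time: 9.0
eef_pos: [0.4282, 0.1916, 0.2017]
orientation: [0.735, 0.678, 0.001, -0.0]
contact_force: [-0.5, 0.1, 1.1]
finger_gap: 0.0852
grasp_force: 0.0
```

```bash
python3 chk.py w4
python3 - <<'E'
from h import *
P=np.load('w.npy')
for n,p in dict(p2=(.431,.1845),p1=(.4455,-.024)).items(): print(n); post(P,*p)
c=cam('scene');P=cloud(c);Q=P.reshape(-1,3)
d=np.hypot(Q[:,0]-.612,Q[:,1]-.162)
m=(d<.03)&(Q[:,2]>.04)&(Q[:,2]<.1);print(Q[m].mean(0),Q[m,2].max())
E
```

```text
[0.4285 0.1914 0.2016] [7.351e-01 6.780e-01 4.000e-04 2.000e-04] [-1.   0.3  0.9] [-1.13 -0.02  0.62  1.93  0.01  1.23 -0.6 ]
p2
697 [430.4 184.7  29.6  29.4  86. ] 0.0655
428 [430.7 185.   59.9  23.1  -4.3] 0.0094
p1
0  nan
413 [445.7 -24.9  60.3  25.1  -2.8] 0.0093
[0.62184756 0.16004511 0.06553532] 0.09833935144382722
  return _methods._mean(a, axis=axis, dtype=dtype,
  ret = ret.dtype.type(ret / rcount)
```

Emit:
step_arm(rows="-1 2 -6.7 -50 0 0 0; -1 2 -6.7 -100 0 0 0; -1 2 -6.7 -145 0 0 0; -1 2 -6.7 -168 0 0 0; -1 2 -6.7 -168 0 0 0; 1 2 -6.7 -168 0 0 0; 1 2 -6.7 -168 0 0 0; 1 2 -6.7 -168 0 0 0")

```text
time: 10.1
eef_pos: [0.4301, 0.1852, 0.0341]
orientation: [0.735, 0.678, 0.001, -0.0]
contact_force: [0.0, -0.4, 0.2]
finger_gap: 0.0324
grasp_force: 0.0
```

Emit:
step_arm(rows="1 0 0 0 0 0 0; 1 0 0 0 0 0 0; 1 0 0 0 0 0 0")

```text
time: 10.48
eef_pos: [0.4301, 0.1853, 0.0342]
orientation: [0.735, 0.678, 0.001, -0.0]
contact_force: [-2.3, 0.1, 7.1]
finger_gap: 0.0294
grasp_force: 49.3
```

Emit:
step_arm(rows="1 0 0 45 0 0 0; 1 0 0 85 0 0 0; 1 45 -30 90 0 0 0.05; 1 95 -62 90 0 0 0.1; 1 145 -94 90 0 0 0.147; 1 189 -122.5 80 0 0 0.147; 1 189 -122.5 55 0 0 0.147; 1 189 -122.5 40.5 0 0 0.147")

```text
time: 11.48
eef_pos: [0.618, 0.062, 0.0724]
orientation: [0.683, 0.73, -0.001, -0.0]
contact_force: [-0.1, 1.3, -1.2]
finger_gap: 0.0293
grasp_force: 50.8
```

Emit:
step_arm(rows="1 0 0 0 0 0 0; 1 0 0 0 0 0 0; 1 0 0 0 0 0 0")

```text
time: 11.85
eef_pos: [0.619, 0.063, 0.0749]
orientation: [0.683, 0.731, 0.001, 0.0]
contact_force: [0.4, 1.1, -2.0]
finger_gap: 0.0292
grasp_force: 50.7
```

```bash
python3 chk.py w5
```

```text
[0.619  0.0628 0.0748] [6.829e-01 7.306e-01 8.000e-04 3.000e-04] [-0.3 -0.3 -1.8] [-0.7   0.53  0.69  1.67 -0.38  1.07  0.17]
```

View pics/w5.png

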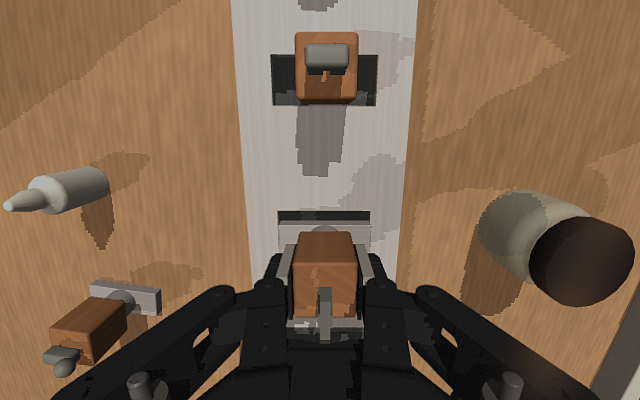

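Post 3 stands upright in slot 3 (326,68), with its foot hidden under the lips. The held foot lies over slot 2's mouth, whose edge is at row 211, columns 277–370.

Run:
```python
from h import *
c=cam('wrist'); P=cloud(c)
print(plane(c,[(277,211),(370,211),(280,220),(369,220)],.03)[:,:2].round(4))
print([(v,P[v,345].round(3).tolist()) for v in range(208,232,3)])
print(P[227,272:378:2,2].round(3), P[227,276:376:4,0].round(4))
```

```text
[[0.5857 0.074 ]
 [0.6513 0.0785]
 [0.588  0.0674]
 [0.6513 0.0717]]
[(208, [0.633, 0.079, 0.03]), (211, [0.636, 0.07, 0.008]), (214, [0.636, 0.068, 0.009]), (217, [0.636, 0.066, 0.009]), (220, [0.633, 0.075, 0.041]), (223, [0.633, 0.074, 0.046]), (226, [0.633, 0.073, 0.049]), (229, [0.633, 0.071, 0.05])]
[0.03  0.029 0.031 0.05  0.052 0.05  0.051 0.051 0.05  0.05  0.05  0.05
 0.05  0.05  0.05  0.051 0.051 0.051 0.051 0.05  0.05  0.051 0.051 0.052
 0.053 0.054 0.054 0.053 0.054 0.053 0.051 0.05  0.05  0.049 0.049 0.05
 0.05  0.05  0.051 0.05  0.05  0.05  0.051 0.049 0.05  0.05  0.05  0.049
 0.05  0.049 0.03  0.03  0.03 ] [0.5853 0.5912 0.5937 0.5961 0.5987 0.6013 0.6038 0.6064 0.6089 0.6115
 0.614  0.6166 0.619  0.6216 0.6242 0.6268 0.6295 0.6319 0.6344 0.6371
 0.6396 0.6423 0.6447 0.6474 0.6541]
```

Emit:
step_arm(rows="1 0 -0.8 -10 0 0 0; 1 0 -0.8 -20 0 0 0; 1 0 -0.8 -28 0 0 0; 1 0 -0.8 -31 0 0 0; 1 0 -0.8 -31 0 0 0; 1 0 -0.8 -31 0 0 0")

```text
time: 12.7
eef_pos: [0.6188, 0.0615, 0.0428]
orientation: [0.683, 0.73, 0.0, 0.0]
contact_force: [0.6, 0.8, -1.2]
finger_gap: 0.0293
grasp_force: 50.7
```

Emit:
step_arm(rows="1 0 0 0 0 0 0.18; 1 0 0 0 0 0 0.36; 1 0 0 0 0 0 0.54; 1 0 0 0 0 0 0.72; 1 0 0 0 0 0 0.9; 1 0 0 0 0 0 1.08; 1 0 0 0 0 0 1.26; 1 0 0 0 0 0 1.44")

```text
time: 13.7
eef_pos: [0.6188, 0.0615, 0.0429]
orientation: [0.029, 1.0, 0.0, 0.0]
contact_force: [0.2, 0.2, -2.2]
finger_gap: 0.0296
grasp_force: 50.8
```

Emit:
step_arm(rows="1 0 0 0 0 0 0.131; 1 0 0 0 0 0 0.131; 1 0 0 0 0 0 0.131; 1 0 0 -1 0 0 0.131; 1 0 0 -1.5 0 0 0.131")

```text
time: 14.32
eef_pos: [0.6189, 0.0615, 0.0422]
orientation: [-0.033, 0.999, 0.0, 0.0]
contact_force: [-5.2, -1.0, 10.9]
finger_gap: 0.0295
grasp_force: 52.4
```

Emit:
step_arm(rows="-1 0 0 0 0 0 0; -1 0 0 0 0 0 0; -1 0 0 0 0 0 0; -1 0 0 40 0 0 0; -1 0 0 95 0 0 0; -1 -40 -20 140 0 0 0; -1 -90 -45 160 0 0 -0.06; -1 -135 -68 160 0 0 -0.115")

```text
time: 15.32
eef_pos: [0.4831, -0.0073, 0.203]
orientation: [0.025, 1.0, 0.001, 0.002]
contact_force: [0.0, -1.3, 1.4]
finger_gap: 0.0852
grasp_force: 0.0
```

Emit:
step_arm(rows="-1 -38 -18 0 0 0 0; -1 -38 -18 0 0 0 0; -1 -38 -18 0 0 0 0")

```text
time: 15.7
eef_pos: [0.4462, -0.0241, 0.2017]
orientation: [0.024, 1.0, 0.0, 0.001]
contact_force: [0.6, -0.7, -0.5]
finger_gap: 0.0856
grasp_force: 0.0
```

```bash
python3 chk.py w6; python3 - <<'E' 2>/dev/null
from h import *
P=np.load('w.npy')
post(P,.4455,-.024)
c=cam('scene');P=cloud(c);Q=P.reshape(-1,3)
for a in((.613,.162),(.619,.062)):
  d=np.hypot(Q[:,0]-a[0],Q[:,1]-a[1])
  m=(d<.03)&(Q[:,2]>.04)&(Q[:,2]<.1);print(Q[m].mean(0).round(3),Q[m,2].max())
E
```

```text
[ 0.4463 -0.024   0.2015] [2.360e-02 9.997e-01 0.000e+00 3.000e-04] [-0.1  0.6  0.2] [-0.47 -0.07  0.41  1.97  0.03  1.24  1.45]
620 [445.2 -25.9  29.6  29.3  -3.4] 0.0657
314 [424.9 -24.7  23.   18.3  87.3] 0.0097
[0.622 0.16  0.066] 0.09782815487803909
[0.629 0.06  0.065] 0.09574447478104675
```

Emit:
step_arm(rows="-1 -1 -1.5 -50 0 0 0; -1 -1 -1.5 -100 0 0 0; -1 -1 -1.5 -145 0 0 0; -1 -1 -1.5 -168 0 0 0; -1 -1 -1.5 -168 0 0 0; 1 -1 -1.5 -168 0 0 0; 1 -1 -1.5 -168 0 0 0; 1 -1 -1.5 -168 0 0 0")

```text
time: 16.8
eef_pos: [0.4453, -0.0258, 0.0341]
orientation: [0.024, 1.0, 0.0, 0.001]
contact_force: [0.3, -1.5, -0.1]
finger_gap: 0.032
grasp_force: 0.0
```

Emit:
step_arm(rows="1 0 0 0 0 0 0; 1 0 0 0 0 0 0; 1 0 0 0 0 0 0")

```text
time: 17.18
eef_pos: [0.4453, -0.0257, 0.0342]
orientation: [0.024, 1.0, 0.0, 0.001]
contact_force: [-1.8, 0.7, 6.4]
finger_gap: 0.0296
grasp_force: 48.9
```

Emit:
step_arm(rows="1 0 0 45 0 0 0; 1 0 0 85 0 0 0; 1 45 -3 90 0 0 0.05; 1 95 -6 90 0 0 0.1; 1 145 -9 90 0 0 0.114; 1 180.5 -12.3 80 0 0 0.114; 1 180.5 -12.3 55 0 0 0.114; 1 180.5 -12.3 40.5 0 0 0.114")

```text
time: 18.18
eef_pos: [0.6244, -0.0383, 0.0723]
orientation: [-0.033, 0.999, -0.0, -0.001]
contact_force: [-0.9, 0.0, -2.0]
finger_gap: 0.0292
grasp_force: 50.0
```

Emit:
step_arm(rows="1 0 0 0 0 0 0; 1 0 0 0 0 0 0; 1 0 0 0 0 0 0")

```text
time: 18.55
eef_pos: [0.6256, -0.0381, 0.075]
orientation: [-0.033, 0.999, 0.0, 0.001]
contact_force: [-0.3, -0.4, -1.0]
finger_gap: 0.0293
grasp_force: 50.0
```

```bash
python3 chk.py w7
```

```text
[ 0.6256 -0.0381  0.0748] [-3.310e-02  9.995e-01  2.000e-04  7.000e-04] [ 0.5  0.3 -1.7] [-0.36  0.49  0.45  1.65 -0.24  1.06  1.8 ]
```

View pics/w7.png

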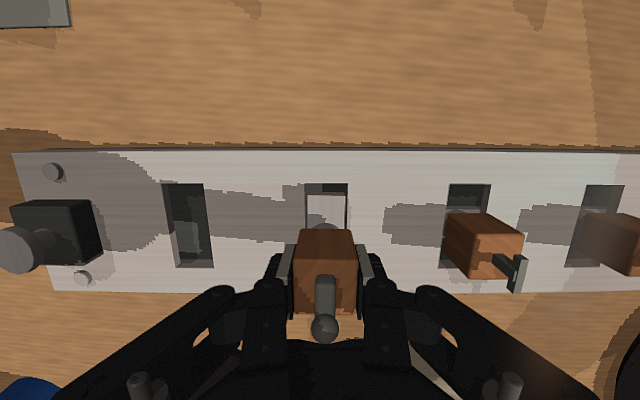

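Slot 1's mouth (columns 306–348, row 183) sits around the held foot just as in the first insertion. The posts in slots 2 and 3 stand upright. I'll lower it.

Emit:
step_arm(rows="1 0 0.4 -10 0 0 0; 1 0 0.4 -20 0 0 0; 1 0 0.4 -28 0 0 0; 1 0 0.4 -31 0 0 0; 1 0 0.4 -31 0 0 0; 1 0 0.4 -31 0 0 0")

```text
time: 19.35
eef_pos: [0.6253, -0.0379, 0.0428]
orientation: [-0.033, 0.999, -0.0, 0.0]
contact_force: [-0.6, 0.1, -2.3]
finger_gap: 0.0291
grasp_force: 50.1
```

Emit:
step_arm(rows="1 0 0 0 0 0 -0.18; 1 0 0 0 0 0 -0.36; 1 0 0 0 0 0 -0.54; 1 0 0 0 0 0 -0.72; 1 0 0 0 0 0 -0.9; 1 0 0 0 0 0 -1.08; 1 0 0 0 0 0 -1.26; 1 0 0 0 0 0 -1.44")

```text
time: 20.35
eef_pos: [0.6253, -0.0377, 0.0429]
orientation: [0.636, 0.771, 0.0, 0.0]
contact_force: [0.2, -0.6, -2.1]
finger_gap: 0.0296
grasp_force: 50.0
```

Emit:
step_arm(rows="1 0 0 0 0 0 -0.131; 1 0 0 0 0 0 -0.131; 1 0 0 0 0 0 -0.131; 1 0 0 -1 0 0 -0.131; 1 0 0 -1.5 0 0 -0.131")

```text
time: 20.98
eef_pos: [0.6254, -0.0378, 0.0423]
orientation: [0.683, 0.731, 0.0, -0.0]
contact_force: [-5.3, 1.9, 12.1]
finger_gap: 0.0293
grasp_force: 51.8
```

Emit:
step_arm(rows="-1 0 0 0 0 0 0; -1 0 0 0 0 0 0; -1 0 0 0 0 0 0; -1 0 0 40 0 0 0; -1 0 0 95 0 0 0; -1 -30 -30 150 0 0 0.18; -1 -75 -75 200 0 0 0.36; -1 -120 -120 210 0 0 0.54")

```text
time: 21.98
eef_pos: [0.5217, -0.1423, 0.2461]
orientation: [0.461, 0.888, 0.001, 0.001]
contact_force: [-0.6, -0.5, -0.1]
finger_gap: 0.0856
grasp_force: 0.0
```

Emit:
step_arm(rows="-1 -40 -40 0 0 0 0.18; -1 -80 -80 0 0 0 0.36; -1 -95 -105 0 0 0 0.54; -1 -95 -105 0 0 0 0.72; -1 -95 -105 0 0 0 0.9; -1 -95 -105 0 0 0 1.03; -1 -95 -105 0 0 0 1.03; -1 -95 -105 0 0 0 1.03")

```text
time: 22.98
eef_pos: [0.4267, -0.2463, 0.244]
orientation: [-0.031, 1.0, 0.0, 0.0]
contact_force: [0.0, 0.2, -0.9]
finger_gap: 0.0856
grasp_force: 0.0
```

```bash
python3 chk.py w8; python3 - <<'E' 2>/dev/null
from h import *
Q=np.load('w.npy').reshape(-1,3)
d=np.hypot(Q[:,0]-.46,Q[:,1]+.279)
m=(d<.07)&(Q[:,2]>.060)&(Q[:,2]<.068); print('headtop',m.sum(),rect(Q[m,:2]),np.median(Q[m,2]))
m=(d<.17)&(Q[:,2]>.041)&(Q[:,2]<.047)&(Q[:,0]<.435); print('handle',m.sum(),rect(Q[m,:2]),np.median(Q[m,2]))
m=(d<.1)&(Q[:,2]>.002)&(Q[:,2]<.0065); print('mat',m.sum(),rect(Q[m,:2]),np.median(Q[m,2]))
E
```

```text
[ 0.4267 -0.2463  0.244 ] [-3.140e-02  9.995e-01  1.000e-04  0.000e+00] [ 0.7 -0.4  0.2] [-0.49 -0.01  0.94  1.82  0.    1.32  2.08]
headtop 1598 [ 443.7 -283.4   50.1   49.8   -8.5] 0.06359576356151084
handle 1916 [ 376.  -199.9  190.6  111.6   81.2] 0.04351147823007401
mat 2753 [ 456.9 -277.5  191.6  185.9   81.1] 0.0036951202423569085
```

View pics/w8.png

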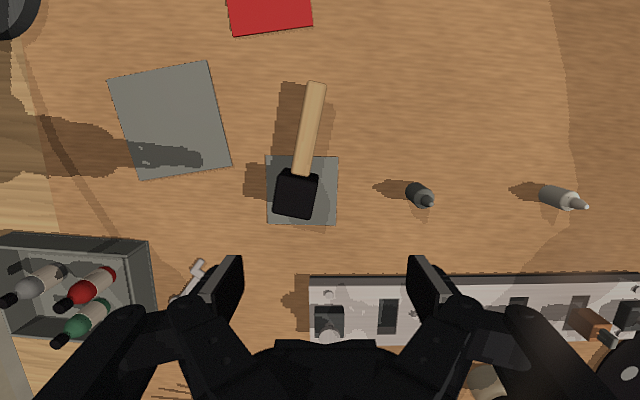

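The close view shows the mallet's black head at (297,195) on the small grey mat (corners 266,155 to 337,223). Its handle runs to (315,85). The larger grey mat at (170,120) and the red mat at (270,15) are not ours. Clear handle to grip.

```bash
python3 - <<'E' 2>/dev/null
from h import *
c=cam('wrist'); P=cloud(c)
print(plane(c,[(266,155),(338,157),(337,223),(268,224)],.004)[:,:2].round(3), plane(c,[(266,155),(338,157),(337,223),(268,224)],.004).mean(0))
Q=P.reshape(-1,3); d=np.hypot(Q[:,0]-.395,Q[:,1]+.276)
m=(d<.022)&(Q[:,2]>.040)&(Q[:,2]<.047); print(m.sum(),rect(Q[m,:2]),np.median(Q[m,2]))
E
```

```text
[[ 0.402 -0.328]
 [ 0.399 -0.23 ]
 [ 0.494 -0.224]
 [ 0.502 -0.325]] [ 0.44911104 -0.27696169  0.004     ]
658 [ 395.  -276.    43.7   23.8   -8.1] 0.04354626091304645
```

Emit:
step_arm(rows="-1 -15 -15 -40 0 0 -0.12; -1 -32.5 -29.7 -90 0 0 -0.208; -1 -32.5 -29.7 -140 0 0 -0.208; -1 -32.5 -29.7 -190 0 0 -0.208; -1 -32.5 -29.7 -220 0 0 -0.208; -1 -32.5 -29.7 -228 0 0 -0.208; -1 -32.5 -29.7 -228 0 0 -0.208; -1 -32.5 -29.7 -228 0 0 -0.208")

```text
time: 24.08
eef_pos: [0.3952, -0.2763, 0.0173]
orientation: [0.071, 0.997, -0.0, 0.001]
contact_force: [0.3, 1.0, -0.2]
finger_gap: 0.0852
grasp_force: 0.0
```

Emit:
step_arm(rows="1 0 0 0 0 0 0; 1 0 0 0 0 0 0; 1 0 0 0 0 0 0; 1 0 0 0 0 0 0; 1 0 0 0 0 0 0; 1 0 0 0 0 0 0", squeeze=110)

```text
time: 24.82
eef_pos: [0.3943, -0.2759, 0.0164]
orientation: [0.071, 0.997, 0.0, 0.0]
contact_force: [-2.6, 2.2, 9.5]
finger_gap: 0.0224
grasp_force: 107.3
```

Emit:
step_arm(rows="1 0 0 15 0 0 0; 1 0 0 40 0 0 0; 1 0 0 80 0 0 0; 1 25 5 115 0 0 0; 1 75 20 120 0 0 0; 1 125 35 120 0 0 0; 1 170 48 120 0 0 0; 1 195 56 120 0 0 0")

```text
time: 25.82
eef_pos: [0.5912, -0.2184, 0.1362]
orientation: [0.07, 0.998, -0.0, -0.0]
contact_force: [-0.1, -1.1, -3.3]
finger_gap: 0.0221
grasp_force: 108.2
```

Emit:
step_arm(rows="1 0 0 0 0 0 0; 1 0 0 0 0 0 0; 1 0 0 0 0 0 0")

```text
time: 26.2
eef_pos: [0.5883, -0.2206, 0.1365]
orientation: [0.072, 0.997, 0.0, 0.0]
contact_force: [-0.8, 0.1, -2.5]
finger_gap: 0.0224
grasp_force: 108.2
```

```bash
python3 chk.py w9; python3 - <<'E' 2>/dev/null
from h import *
c=cam('scene'); cv2.imwrite('pics/s9.png',cv2.resize(c['color'][150:300,180:500],None,fx=2.5,fy=2.5,interpolation=cv2.INTER_CUBIC)[:,:,::-1])
P=cloud(c);Q=P.reshape(-1,3)
d=np.hypot(Q[:,0]-.639,Q[:,1]+.227); m=(d<.06)&(Q[:,2]>.115)&(c['color'].reshape(-1,3).max(1)<60); print(m.sum(),Q[m].min(0),Q[m].max(0))
W=np.load('w.npy').reshape(-1,3);d=np.hypot(W[:,0]-.639,W[:,1]+.227);m=(d<.05)&(W[:,2]>.1);print(m.sum(),W[m].min(0),W[m].max(0))
E
```

```text
[ 0.5885 -0.2205  0.1364] [7.200e-02 9.974e-01 1.000e-04 1.000e-04] [ 0.3 -0.7 -2.1] [-0.36  0.53  0.87  1.61 -0.43  1.21  2.03]
1147 [ 0.58732651 -0.26672148  0.12791697] [ 0.6692857  -0.17589298  0.38658707]
3266 [ 0.58911534 -0.25515177  0.15583589] [ 0.61624276 -0.18882191  0.19427549]
```

View pics/s9.png

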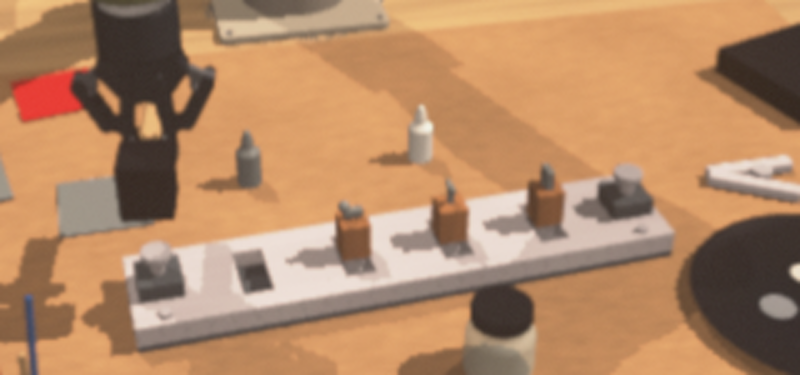

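The three posts stand locked in slots 1–3, slot 0 is empty, and the mallet head hangs level (145,180) above the right peg (155,255).

```bash
python3 - <<'E' 2>/dev/null
from h import *
c=cam('scene');P=cloud(c);Q=P.reshape(-1,3)
for a in((.639,-.227),(.607,.2516)):
  d=np.hypot(Q[:,0]-a[0],Q[:,1]-a[1]); m=(d<.04)&(Q[:,2]>.069)&(Q[:,2]<.085); print(m.sum(),rect(Q[m,:2]),Q[m].mean(0).round(4))
E
```

```text
97 [ 640.  -226.7   30.8   28.1   -3.1] [ 0.6403 -0.2268  0.0731]
76 [610.2 251.5  31.   26.9 -38.1] [0.6104 0.2517 0.0734]
```

Emit:
step_arm(rows="1 2 1 -30 0 0 0; 1 2 1 -42 0 0 0; 1 2 1 -47 0 0 0; 1 2 1 -52 0 0 0; 1 2 1 -57 0 0 0; 1 2 1 -61 0 0 0; 1 2 1 -64 0 0 0; 1 2 1 -65 0 0 0")

```text
time: 27.35
eef_pos: [0.5913, -0.2192, 0.0713]
orientation: [0.071, 0.997, -0.0, 0.0]
contact_force: [-5.2, 1.3, 5.6]
finger_gap: 0.0221
grasp_force: 109.4
```

Emit:
step_arm(rows="1 0 0 -1 0 0 0; 1 0 0 -2 0 0 0; 1 0 0 -2 0 0 0")

```text
time: 27.72
eef_pos: [0.5913, -0.2193, 0.0702]
orientation: [0.072, 0.997, 0.0, 0.0]
contact_force: [-8.5, 1.6, 14.1]
finger_gap: 0.0219
grasp_force: 110.6
```

Emit:
step_arm(rows="1 0 0 -1 0 0 0; 1 0 0 -2 0 0 0; 1 0 0 -2 0 0 0")

```text
time: 28.1
eef_pos: [0.5912, -0.2194, 0.0697]
orientation: [0.072, 0.997, 0.001, 0.0]
contact_force: [-17.2, 6.7, 29.9]
finger_gap: 0.0221
grasp_force: 112.9
```

Emit:
step_arm(rows="1 0 0 10 0 0 0; 1 0 0 30 0 0 0; 1 0 0 55 0 0 0; 1 -30 20 70 0 0 0; 1 -60 60 75 0 0 0; 1 -60 60 75 0 0 0")

```text
time: 28.85
eef_pos: [0.5307, -0.1552, 0.1426]
orientation: [0.069, 0.998, 0.002, 0.0]
contact_force: [0.8, -0.4, -1.7]
finger_gap: 0.0223
grasp_force: 108.6
```

```bash
cat > cap.py <<'E'
from h import *
s=manip.sense(); print(s['eef_pos'].round(4),s['contact_force'].round(1),s['q'].round(2))
c=cam('scene');P=cloud(c);Q=P.reshape(-1,3)
for a in((.640,-.227),(.608,.2516)):
  d=np.hypot(Q[:,0]-a[0],Q[:,1]-a[1]); m=(d<.012)&(Q[:,2]>.045)&(Q[:,2]<.085); print(m.sum(),np.percentile(Q[m,2],[10,50,80,95]).round(4),Q[m].mean(0).round(4))
E
python3 cap.py
```

```text
[ 0.5307 -0.1552  0.1426] [ 0.8 -0.4 -1.7] [-0.58  0.34  0.94  1.81 -0.31  1.15  1.9 ]
60 [0.0513 0.0577 0.0593 0.0603] [ 0.6419 -0.2274  0.0569]
88 [0.0491 0.067  0.0739 0.0755] [0.6104 0.2504 0.0631]
```

Emit:
step_arm(rows="1 0 52 5 0 0 0; 1 0 105 10 0 0 0; 1 0 160 10 0 0 0; 1 5 215 10 0 0 0; 1 10 270 10 0 0 0; 1 18 325 10 0 0 0; 1 24 380 5 0 0 0; 1 28 418 0 0 0 0")

```text
time: 29.9
eef_pos: [0.5603, 0.2616, 0.142]
orientation: [0.071, 0.997, 0.0, 0.001]
contact_force: [0.8, 0.2, -1.1]
finger_gap: 0.0221
grasp_force: 108.8
```

Emit:
step_arm(rows="1 0 0 0 0 0 0; 1 0 0 0 0 0 0; 1 0 0 0 0 0 0")

```text
time: 30.28
eef_pos: [0.56, 0.2573, 0.1424]
orientation: [0.073, 0.997, -0.0, 0.0]
contact_force: [0.5, -0.4, -2.5]
finger_gap: 0.0225
grasp_force: 108.8
```

```bash
python3 cap.py
python3 - <<'E'
from h import *
c=cam('scene'); cv2.imwrite('pics/s10.png',cv2.resize(c['color'][120:300,260:500],None,fx=3,fy=3,interpolation=cv2.INTER_CUBIC)[:,:,::-1])
E
```

```text
[0.56   0.2573 0.1424] [ 0.5 -0.4 -2.5] [-1.1   0.46  0.78  1.63 -0.35  1.19  1.18]
59 [0.0525 0.0572 0.0582 0.0594] [ 0.6411 -0.2276  0.0566]
88 [0.0488 0.0686 0.0742 0.0755] [0.6101 0.2506 0.0633]
```

View pics/s10.png

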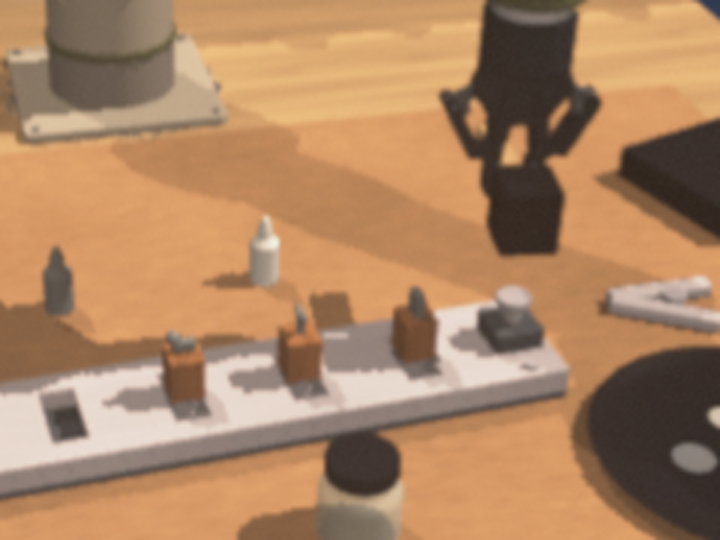

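The mallet head (527,210) hangs level over the left peg (513,305), with the posts clear of it.

Emit:
step_arm(rows="1 0 1.5 -30 0 0 0; 1 0 1.5 -46 0 0 0; 1 0 1.5 -53 0 0 0; 1 0 1.5 -58 0 0 0; 1 0 1.5 -63 0 0 0; 1 0 1.5 -67 0 0 0; 1 0 1.5 -70 0 0 0; 1 0 1.5 -71 0 0 0")

```text
time: 31.38
eef_pos: [0.5595, 0.2605, 0.0713]
orientation: [0.071, 0.997, 0.0, 0.0]
contact_force: [-4.5, -2.0, 5.8]
finger_gap: 0.0224
grasp_force: 110.0
```

Emit:
step_arm(rows="1 0 0 -1 0 0 0; 1 0 0 -2 0 0 0; 1 0 0 -3 0 0 0; 1 0 0 -3 0 0 0")

```text
time: 31.88
eef_pos: [0.5595, 0.2607, 0.0699]
orientation: [0.072, 0.997, 0.001, -0.0]
contact_force: [-13.8, -3.6, 21.9]
finger_gap: 0.0222
grasp_force: 112.5
```

Emit:
step_arm(rows="1 0 0 -1 0 0 0; 1 0 0 -1 0 0 0; 1 0 0 10 0 0 0; 1 0 0 35 0 0 0; 1 -10 0 65 0 0 0; 1 -50 -40 80 0 0 0; 1 -70 -90 85 0 0 0; 1 -70 -90 85 0 0 0")

```text
time: 32.88
eef_pos: [0.4888, 0.1671, 0.1535]
orientation: [0.074, 0.997, 0.001, -0.0]
contact_force: [0.6, 1.1, -2.0]
finger_gap: 0.0224
grasp_force: 108.8
```

```bash
python3 cap.py
```

```text
[0.4888 0.1671 0.1535] [ 0.6  1.1 -2. ] [-1.21  0.19  0.88  1.88 -0.17  1.14  1.16]
68 [0.0525 0.0572 0.0584 0.0596] [ 0.6418 -0.2268  0.0563]
47 [0.0516 0.0568 0.0584 0.0592] [0.6091 0.2511 0.0563]
```

Emit:
step_arm(rows="1 -10 -52 0 0 0 0; 1 -20 -105 0 0 0 0; 1 -30 -160 0 0 0 0; 1 -45 -215 0 0 0 0; 1 -60 -270 0 0 0 0; 1 -75 -325 0 0 0 0; 1 -88 -380 0 0 0 0; 1 -91 -425 -20 0 0 0")

```text
time: 33.92
eef_pos: [0.3995, -0.2362, 0.1442]
orientation: [0.071, 0.997, 0.005, 0.001]
contact_force: [-0.4, 3.1, -1.0]
finger_gap: 0.0223
grasp_force: 109.0
```

Emit:
step_arm(rows="1 0 -13 -20 0 0 0; 1 0 -13 -40 0 0 0; 1 0 -13 -60 0 0 0; 1 0 -13 -80 0 0 0; 1 0 -13 -80 0 0 0; 1 0 -13 -80 0 0 0")

```text
time: 34.67
eef_pos: [0.3988, -0.2475, 0.063]
orientation: [0.071, 0.997, 0.002, -0.002]
contact_force: [0.3, 0.0, -2.0]
finger_gap: 0.0221
grasp_force: 108.8
```

```bash
python3 chk.py w11
python3 - <<'E'
from h import *
c=cam('scene'); cv2.imwrite('pics/s11.png',cv2.resize(c['color'][150:270,120:320],None,fx=3,fy=3,interpolation=cv2.INTER_CUBIC)[:,:,::-1])
E
```

```text
[ 0.3989 -0.2475  0.0632] [ 0.0706  0.9975  0.0024 -0.0022] [ 0.6 -0.  -2.1] [-0.55  0.33  1.15  2.08 -0.37  0.96  2.23]
```

View pics/s11.png

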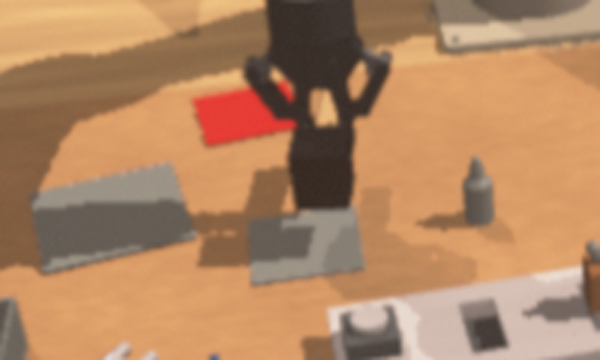

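The mallet is held level about 45 mm above the grey mat, but roughly 23 mm short in y. I'll correct that and lower it.

Emit:
step_arm(rows="1 0 -12 0 0 0 0; 1 0 -23 0 0 0 0; 1 0 -23 -15 0 0 0; 1 0 -23 -30 0 0 0; 1 0 -23 -38 0 0 0; 1 0 -23 -43 0 0 0; 1 0 -23 -43 0 0 0; 1 0 -23 -43 0 0 0")

```text
time: 35.78
eef_pos: [0.3983, -0.2703, 0.0196]
orientation: [0.071, 0.997, 0.003, -0.003]
contact_force: [0.8, 0.3, -2.0]
finger_gap: 0.0224
grasp_force: 109.1
```

Emit:
step_arm(rows="1 0 0 -2 0 0 0; 1 0 0 -3 0 0 0; 1 0 0 -3.5 0 0 0; 1 0 0 -3.5 0 0 0")

```text
time: 36.28
eef_pos: [0.3981, -0.2701, 0.0165]
orientation: [0.071, 0.997, 0.003, -0.003]
contact_force: [-5.8, 4.1, 14.0]
finger_gap: 0.0225
grasp_force: 111.6
```

Emit:
step_arm(rows="1 0 0 0.8 0 0 0; 0.3 0 0 0.8 0 0 0; -0.3 0 0 0.8 0 0 0; -1 0 0 0.8 0 0 0; -1 0 0 0.8 0 0 0; -1 0 0 0.8 0 0 0; -1 0 0 20 0 0 0; -1 0 0 60 0 0 0", squeeze=20)

```text
time: 37.28
eef_pos: [0.3972, -0.27, 0.0757]
orientation: [0.071, 0.997, 0.003, -0.004]
contact_force: [0.8, -0.7, -0.2]
finger_gap: 0.0857
grasp_force: 0.0
```

Emit:
step_arm(rows="-1 0 0 60 0 0 0; -1 0 0 120 0 0 0; -1 0 0 170 0 0 0; -1 0 0 170 0 0 0; -1 0 0 170 0 0 0")

```text
time: 37.9
eef_pos: [0.3982, -0.2695, 0.2453]
orientation: [0.07, 0.998, 0.004, -0.003]
contact_force: [-0.2, 0.4, -0.3]
finger_gap: 0.0852
grasp_force: 0.0
```

```bash
python3 cap.py
python3 - <<'E'
from h import *
c=cam('wrist');Q=cloud(c).reshape(-1,3)
d=np.hypot(Q[:,0]-.448,Q[:,1]+.277);m=(d<.07)&(Q[:,2]>.060)&(Q[:,2]<.068); print('headtop',rect(Q[m,:2]),np.median(Q[m,2]))
c=cam('scene'); cv2.imwrite('pics/s12.png',cv2.resize(c['color'][140:300,100:500],None,fx=2,fy=2,interpolation=cv2.INTER_CUBIC)[:,:,::-1])
E
```

```text
[ 0.3982 -0.2695  0.2453] [-0.2  0.4 -0.3] [-0.85 -0.17  1.28  1.85  0.16  1.36  1.82]
67 [0.0503 0.0573 0.0589 0.0595] [ 0.6423 -0.2272  0.0564]
47 [0.0505 0.0571 0.0583 0.0601] [0.6095 0.251  0.0562]
headtop [ 447.2 -277.4   49.6   49.2   82.1] 0.06357625941585321
```

View pics/s12.png

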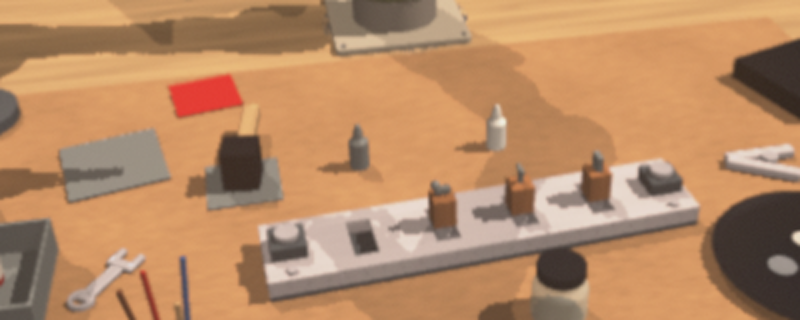

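The final picture shows three posts upright in slots 1–3 at (440,205), (518,192) and (596,180), and both pegs down at (287,238) and (660,175). The mallet stands on its small grey mat at (242,165), and everything else is where it was.

```bash
python3 -c "
from station import manip
print(manip.sign_off())"
```

```text
the job is handed in; nothing more can be done
None
```

The job is handed in: all three posts found are locked crosswise in slots 1–3, both pegs measured fully home after the mallet, and the mallet's head stands back on its small grey mat; the hand-in returned no verdict.

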